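Drive the stuck hinge pin out of the jar clamp

TASK

Pick up the drift punch from its wooden rest, feel for the bore at the headless end of the jar clamp's stuck hinge pin, and gently drive the pin with the punch, slowly and with under 25 N, until at least 30 mm of bare shank shows between its head and the clamp. Touch the clamp only with the punch, never with the gripper, then draw the punch out and lay it back in its rest the way it lay. Leave the bottle, the jar and the vial box where they stand.

Things in the scene. Friction and masses are not known exactly. Their poses are not given: they have to be found in the camera images.
- clamp: Grey jar clamp bolted down. Base plate 14 mm thick, x -45..45, y -60..130 mm. On it a steel hinge block (x -22..22, 34 mm wide in y, top z 76, its y shifted up to 15 either way) with a flat arm (18 mm wide, top z 76, nut to z 83) running to +y over a small glass jar at y 92. A level 11 mm bore runs through the block along x at z 60 and holds the stuck pin. Origin: underside of base, below mid-guide; z up.
- guide_end (a point): Point in the plane of the block's -x face, at the bore's height, at the -y end of the block's cross guide. The block (with bore, pin, arm) is locked for the run anywhere along its guide: the bore's mouth lies 3 to 33 mm from this point along clamp +y (0 along x and z), an offset in NO measured pose: find it by feel or sight. The punch enters this open face towards +x; the pin's head is on the opposite face.
- pin (a joint): How far (m) the pin is driven to clamp +x: 0 to 0.040, then a hard stop; start 0 to 0.006. At value q its headless end lies 4 mm + q inside the mouth and q of bare shank shows under the head. It can leave only to +x. Shank 9.6 mm, flat round head 18 mm in diameter, 5 mm thick. Stuck: it yields at about 9 N plus 2 N per 10 mm/s of speed and stays where it is left.
- punch: Steel drift punch, 165 mm long, about 220 g, lying level on its rest. Square handle 16 x 16 mm and 100 mm long, then a 10 mm taper, then a round drift 8 mm in diameter and 55 mm long. Origin: centre of the handle, on the axis; local x points to the drift's tip, z up. Grasp the handle at its middle, across y.
- punch_tip (a point): Centre of the flat end of the punch's drift, 115 mm along +x from the punch's origin.
- rest: Light wooden rest fixed to the bench, base 130 x 40 x 10 mm, two notched saddles at x -38 and 38 mm, each 14 mm thick, 40 wide, top z 44, notch floor z 32; notch 23 mm wide, 30 above z 38. The punch lies in both along x, tip to +x, axis at z 40, its origin within 3 mm of the rest's middle. 62 mm free between saddles for the fingers. Origin: underside, middle.
- bottle: Bystander: amber glass bottle, 68 mm diameter, 160 mm tall. Origin: centre of underside.
- jar: Bystander: white plastic jar with black cap, 72 mm diameter, 85 mm tall. Origin: centre of underside.
- vialbox: Bystander: open white box with dividers, 140 x 110 x 45 mm. Origin: centre of underside.
Not all that is in view belongs to the job. Of the things that look like the punch, the middle-sized one is meant.

How it is judged:
On the way, in this order (a step that is already met when the one before it is completed fails the run):
1. the pin has begun to move (8 mm out), driven by the punch with its tip in the bore (value of joint pin above 0.008 m and contact force between punch and clamp above 3 N and x of punch_tip in the frame of clamp above -0.014 m), for 0.1 s.
2. the pin is driven out at least 29 mm with the punch's tip following it in the bore (value of joint pin above 0.029 m and x of punch_tip in the frame of clamp above 0.006 m), for 0.1 s.
At the end, for the whole second after the job is handed in: The pin stands driven out by at least 29 mm and is still; the punch lies at rest in both notches of its rest, tip towards the rest's +x, its origin within 15 mm lengthwise and 6 mm sideways of the rest's middle and 36 to 45 mm above the rest's underside, aligned within 0.12 rad (value of joint pin above 0.029 m and velocity of joint pin below 0.002 m/s and x of punch in the frame of rest between -0.015 and 0.015 m and y of punch in the frame of rest between -0.006 and 0.006 m and z of punch in the frame of rest between 0.036 and 0.045 m and angle between the x axis of punch and the x axis of rest, either way round below 0.12 rad and distance between punch_tip and rest below 0.15 m and x of punch_tip in the frame of rest above 0.09 m and linear speed of punch below 0.01 m/s and contact force between punch and clamp below 0.5 N); the robot touches nothing.
It fails at once if the punch presses on the clamp or its pin with more than 25 N (contact force between punch and clamp above 25 N).
It fails at once if the gripper or arm touches the clamp or its pin (contact force between any of the fingers, the arm and clamp above 1 N).
It fails at once if a bystander is moved by more than 20 mm (distance of any of bottle, jar, vialbox from where it was at the start of the episode above 0.02 m).
It also fails if it takes over 72 s, if anything falls off the work surface, if the arm or the gripper's body presses on something with over 40 N, if the wrist force passes 120 N, or if a joint passes its speed limit or range.

ROBOT

A 7-joint arm with a two-finger parallel gripper is mounted at the origin on the work surface. World frame = base frame: x ahead of the robot, y to its left, z up, the work surface at z = 0. Lengths are in m, angles in rad, forces in N, time in s.
With the tool pointing down it reaches from about 0.35 to 0.9 m from the base axis. Payload 8.1 kg.
Tool frame: the origin (TCP) lies between the finger pads; the fingertips stand 25 mm ahead of it and the grasp point (between the pads) lies 6 mm ahead of it; z points along the fingers, y is the direction in which the jaws open and shut (so a half turn about z gives the same grasp; the last joint's range is limited). The gripper opens to 92 mm and grips with 3 to 60 N. Pads are 19 mm wide; open, the fingers measure 130 mm over their backs; the gripper's body (75 mm by 190 mm) begins 47 mm behind the grasp point.
Start: joints at [-1.3, 0.434, 0.025, 1.573, -0.012, 1.134, -0.075], TCP at [0.228, 0.582, 0.252] pointing down, gripper open.
Joint ranges: [-2.62, 2.62], [-0.44, 2.09], [-1.27, 1.32], [0.08, 2.57], [-1.32, 4.46], [0.12, 2], [-2.74, 2.74]. Speed limits (rad/s): [2.22, 2.22, 3.01, 3.01, 3.14, 3.14, 3.14].

INTERFACE

Orientations are given as a rotation vector (axis times angle).
In Python, from cell import * gives the robot as it stands.
- The arm moves only by the shell command python3 -m jog 'ROWS' [FORCE]. ROWS is JSON, one flat list of numbers, 5 for each row, row after row: the finger opening in mm, from 0 to 91.8, then the shift along the tool's x, y, z in units of 40 mm (1.0 is 40 mm), then the turn about the tool's z in units of 6 degrees (1.0 is 6 degrees). A call has 1 to 20 rows; each row shifts and turns the pose as measured when the row begins, along the tool's axes as they then stand; what a row does not reach is not made up. A row lasts 1/12 s, in which the tool goes at most 41.7 mm and 7.16 degrees, less where a joint would pass 70% of its speed; a pose out of reach is approached as far as the arm can. A call is refused whole if a number of a shift passes 1 or a number of a turn 1, either way. A call with a gripper value outside its range is refused whole. The fingers move at their own pace and stop on an object; FORCE is the grip in N (left out, the last holds). Time passes only in rows, so rows that do not move let the fingers close. It gives the time, the measured TCP pose, the force and the opening at its end, in the units of the state.
- observe(): the state, without advancing time (a new reading comes with each control period).
- get_image(name): name is "scene" or "top" or "wrist"; returns the picture (384x512x3 uint8, red, green, blue); there is no depth.
- camera_params(name): a dict with "intrinsics" (3x3 intrinsics, pixels), "xyz" and "orientation" of the camera in the world. Camera axes: x right, y down, z forward; pixel columns grow to the right and rows downward; lengths in m; the calibration is good to about 2 mm. A picture is of the moment at which its call begins: read the wrist's pose just before it. camera_params takes no time and is no camera call; for the wrist camera it gives the pose at the moment of the call.
- sign_off(): hands the job in, once; it reports no verdict.
The state is a dict: "clock": time; "joints": joint angles; "dq": joint speeds; "joint_efforts": joint torques, N m; "position": TCP position; "ee_rot": TCP orientation; "force": force on the tool from outside, world axes, zero at the start; "ft_torque": the same for the moment, N m; "width": opening from 0.0 (shut) to 1.0 (fully open).
Only numpy, scipy, OpenCV 4.12 (cv2) and the standard library are available. Lean on these libraries where they do the work, as an engineer would, in place of code of your own. Each camera call takes 0.05 s, during which the arm holds its last target. There are 200 camera calls.

## Working session

There is one attempt and no reset: what is moved stays moved. The work goes in short steps, Python scripts to look and compute and a shell command to move; the robot and the scene stay as the last step left them, time stands still between calls to the robot, and variables do not carry over. Pictures are saved under pics/ and viewed, about 8 in all and at most 12, crops included, and the job is handed in when it is done.

```bash
mkdir -p pics; ls; python3 - <<'E'
from cell import *
import cv2,numpy as np
s=observe();print(s)
a=get_image("top");b=get_image("scene")
cv2.imwrite("pics/top0.png",a[:,:,::-1]);cv2.imwrite("pics/scene0.png",b[:,:,::-1])
for n in("top","scene","wrist"):print(n,camera_params(n))
E
```

```text
pics
{'clock': 0.0, 'joints': array([-1.29960385,  0.43523307,  0.02493934,  1.57411586, -0.01162249,
        1.13403737, -0.07504201]), 'dq': array([ 0.0002037 , -0.00295947,  0.00014706, -0.00091716,  0.00121982,
       -0.00092556,  0.0005511 ]), 'joint_efforts': array([-9.82445817e-04, -6.67833281e+01,  9.84540246e-01, -3.14470375e+01,
       -6.05237042e-02,  4.28565522e-02,  1.52457610e-04]), 'position': array([0.22806332, 0.58136812, 0.25093105]), 'ee_rot': array([-5.83689658e-01, -3.08669569e+00,  2.57202297e-03]), 'force': array([0.6871621 , 0.52233935, 0.35439605]), 'ft_torque': array([-0.08630134,  0.00567396, -0.02051396]), 'width': 1.0013037326247054}
top {'intrinsics': array([[362.55446256,   0.        , 256.10677764],
       [  0.        , 362.55446256, 192.58341285],
       [  0.        ,   0.        ,   1.        ]]), 'xyz': array([0.35975629, 0.00364646, 1.04205935]), 'orientation': array([-2.13237624,  2.09813053, -0.2034421 ])}
scene {'intrinsics': array([[411.76713287,   0.        , 260.20985699],
       [  0.        , 411.76713287, 190.36909787],
       [  0.        ,   0.        ,   1.        ]]), 'xyz': array([0.94447983, 0.64916881, 0.7798507 ]), 'orientation': array([-0.78903836, -2.58811396,  1.12458493])}
wrist {'intrinsics': array([[331.15428461,   0.        , 253.77069464],
       [  0.        , 331.15428461, 194.37390085],
       [  0.        ,   0.        ,   1.        ]]), 'xyz': array([0.16758956, 0.60491306, 0.38329779]), 'orientation': array([2.42133463, 1.65086804, 0.20284226])}
```

View pics/top0.png

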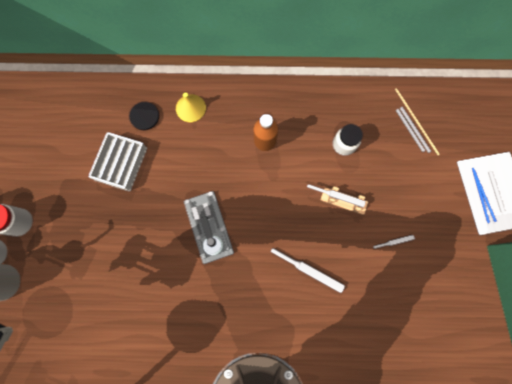

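View pics/scene0.png

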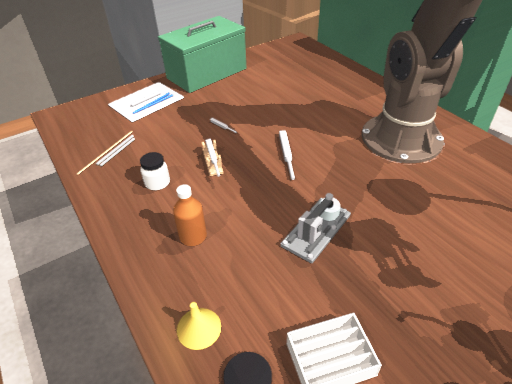

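Top view: the rest with the middle-sized punch is at about (345,200), tip left (308,187). The clamp is at (209,228), with its jar towards the robot, so clamp +y points about world -x and clamp +x about world +y. Next I'll enlarge both and get rough positions.

```bash
cat > h.py <<'E'
import numpy as np,cv2
from scipy.spatial.transform import Rotation as R
from cell import *
def ray(c,px):
    px=np.atleast_2d(np.asarray(px,float)); K=c["intrinsics"]
    d=np.c_[(px-[K[0,2],K[1,2]])/[K[0,0],K[1,1]],np.ones(len(px))]
    return np.array(c["xyz"]),R.from_rotvec(c["orientation"]).apply(d)
def plane(c,px,z):
    o,d=ray(c,px); return o+d*((z-o[2])/d[:,2])[:,None]
def proj(c,P):
    q=R.from_rotvec(c["orientation"]).inv().apply(np.atleast_2d(P)-c["xyz"]); K=c["intrinsics"]
    return q[:,:2]/q[:,2:]*K[0,0]+[K[0,2],K[1,2]]
def rectify(img,c,cx,cy,z,half,n):  # up=+x, left=+y world, at plane z
    W=np.array([[cx+half,cy+half,z],[cx+half,cy-half,z],[cx-half,cy-half,z],[cx-half,cy+half,z]])
    H=cv2.getPerspectiveTransform(proj(c,W).astype(np.float32),np.float32([[0,0],[n,0],[n,n],[0,n]]))
    return cv2.warpPerspective(img,H,(n,n),flags=cv2.INTER_CUBIC)
E
python3 - <<'E'
from h import *
a=cv2.imread("pics/top0.png");c=camera_params("top")
print("rest",plane(c,[[345,200],[308,187],[323,196],[368,207]],.04))
print("clamp",plane(c,[[209,228],[211,241],[186,200],[213,192],[233,252],[206,263]],.014))
print("bottle,jar",plane(c,[[266,140],[346,148]],.0), "vial",plane(c,[[118,161]],.02))
p=plane(c,[[345,200]],.04)[0];q=plane(c,[[209,228]],.05)[0]
cv2.imwrite("pics/crop1.png",np.hstack([rectify(a,c,p[0],p[1],.04,.12,400),rectify(a,c,q[0],q[1],.076,.12,400)]))
print(p,q)
E
```

```text
rest [[ 0.54262031 -0.23881677  0.04      ]
 [ 0.57829169 -0.13555166  0.04      ]
 [ 0.55306649 -0.17739493  0.04      ]
 [ 0.5237711  -0.30236276  0.04      ]]
clamp [[0.46049332 0.14294482 0.014     ]
 [0.42396375 0.13576681 0.014     ]
 [0.54009308 0.21265005 0.014     ]
 [0.56483083 0.13574506 0.014     ]
 [0.39438648 0.07287779 0.014     ]
 [0.36290975 0.14720473 0.014     ]]
bottle,jar [[ 0.73017053 -0.01609239  0.        ]
 [ 0.70860315 -0.25647564  0.        ]] vial [[0.65184788 0.41712969 0.02      ]]
[ 0.54262031 -0.23881677  0.04      ] [0.45696577 0.13806695 0.05      ]
```

View pics/crop1.png

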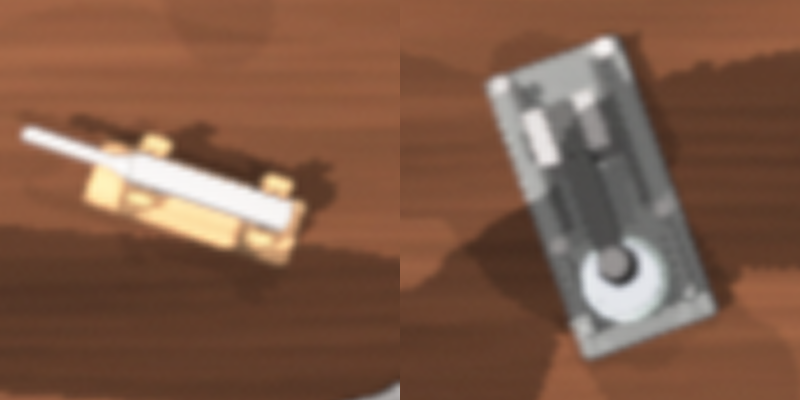

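Left crop: the punch's butt is at (295,215) and its tip at (27,133), so yaw is about 73° and the origin about (0.548,-0.248). Right crop: the long edge of the clamp's base gives a clamp +x yaw of about 110°, with the block in the upper half. I'll turn the tool first, then fly over the rest.

```bash
cat >> h.py <<'E'
def yaw(s): 
    x=R.from_rotvec(s["ee_rot"]).apply([1,0,0]); return np.degrees(np.arctan2(x[1],x[0]))
def todo(x,y,z,yw):   # what remains: tool-frame shift in 40mm units, turn in 6deg units
    s=observe(); r=R.from_rotvec(s["ee_rot"])
    d=r.inv().apply(np.array([x,y,z])-s["position"])/.04
    print("t %.2f pos %s yaw %.2f toolz %s"%(s["clock"],s["position"].round(4),yaw(s),r.apply([0,0,1]).round(4)),"F",s["force"].round(1),"w",round(s["width"],3))
    print("units",d.round(3),"turn",round(-((yw-yaw(s)+180)%360-180)/6,3))
E
python3 -m jog '[91.8,0,0,0,1,91.8,0,0,0,1,91.8,0,0,0,1,91.8,0,0,0,1,91.8,0,0,0,1,91.8,0,0,0,1,91.8,0,0,0,1,91.8,0,0,0,1,91.8,0,0,0,1,91.8,0,0,0,1,91.8,0,0,0,1,91.8,0,0,0,1,91.8,0,0,0,1,91.8,0,0,0,1]'
python3 -c "
from h import *
todo(.54,-.24,.2,73)"
```

```text
clock: 1.27
position: [0.2266, 0.5774, 0.2444]
ee_rot: [2.555, 1.812, -0.019]
force: [-0.2, 0.5, 0.0]
width: 1.001
t 1.27 pos [0.2266 0.5774 0.2444] yaw 70.70 toolz [-0.0047 -0.0142 -0.9999] F [-0.2  0.5  0. ] w 1.001
units [-16.677  14.148   1.362] turn -0.384
```

```bash
python3 -m jog '[91.8,-0.76,0.64,-0.03,-0.02,91.8,-0.76,0.64,-0.03,-0.02,91.8,-0.76,0.64,-0.03,-0.02,91.8,-0.76,0.64,-0.03,-0.02,91.8,-0.76,0.64,-0.03,-0.02,91.8,-0.76,0.64,-0.03,-0.02,91.8,-0.76,0.64,-0.03,-0.02,91.8,-0.76,0.64,-0.03,-0.02,91.8,-0.76,0.64,-0.03,-0.02,91.8,-0.76,0.64,-0.03,-0.02,91.8,-0.76,0.64,-0.03,-0.02,91.8,-0.76,0.64,-0.03,-0.02,91.8,-0.76,0.64,-0.03,-0.02,91.8,-0.76,0.64,0,-0.02,91.8,-0.76,0.64,0,-0.02,91.8,-0.76,0.64,0,-0.02]'
python3 -c "
from h import *
todo(.54,-.24,.2,73)"
```

```text
clock: 2.6
position: [0.4607, -0.0327, 0.2634]
ee_rot: [2.515, 1.873, -0.023]
force: [1.3, 1.2, -0.4]
width: 1.001
t 2.60 pos [ 0.4607 -0.0327  0.2634] yaw 73.36 toolz [-0.0082 -0.0135 -0.9999] F [ 1.3  1.2 -0.4] w 1.001
units [-4.373  3.39   1.639] turn 0.06
```

```bash
python3 -m jog '[91.8,-0.75,0.58,0.25,0,91.8,-0.75,0.58,0.25,0,91.8,-0.75,0.58,0.25,0,91.8,-0.75,0.58,0.25,0,91.8,-0.75,0.58,0.25,0,91.8,-0.5,0.4,0.3,0,91.8,0,0,0,0,91.8,0,0,0,0]'
python3 - <<'E'
from h import *
todo(.54,-.24,.2,73)
c=camera_params("wrist");im=get_image("wrist")[:,:,::-1];cv2.imwrite("pics/w1.png",im)
print(c["xyz"],R.from_rotvec(c["orientation"]).as_matrix().round(3).tolist())
E
```

```text
clock: 3.27
position: [0.5408, -0.2543, 0.1987]
ee_rot: [2.518, 1.864, -0.026]
force: [-0.3, 0.0, 0.1]
width: 1.0
t 3.27 pos [ 0.5408 -0.2543  0.1987] yaw 73.01 toolz [-0.0085 -0.0167 -0.9998] F [-0.3  0.   0.1] w 1.0
units [ 0.335 -0.123 -0.038] turn 0.002
[ 0.56094395 -0.19031132  0.32975354] [[0.956, -0.282, -0.079], [-0.293, -0.923, -0.249], [-0.003, 0.261, -0.965]]
```

View pics/w1.png

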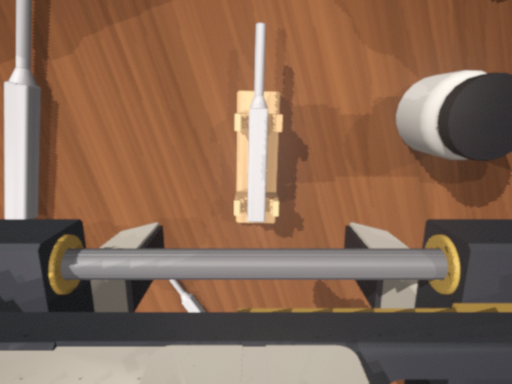

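The wrist view shows the punch with tip (261,23), handle front about (259,106) and butt about (257,221). The fingers are level and the white jar is well to the right.

```bash
python3 - <<'E'
from h import *
c=camera_params("wrist");im=cv2.imread("pics/w1.png")
hsv=cv2.cvtColor(im,cv2.COLOR_BGR2HSV)
m=((hsv[:,:,1]<50)&(hsv[:,:,2]>110)).astype(np.uint8);m[:, :225]=0;m[:,290:]=0;m[235:]=0
n,l,st,ce=cv2.connectedComponentsWithStats(m);k=1+st[1:,4].argmax();print(st[k])
def mid(r): 
    x=np.where(l[r]==k)[0];return x.min(),x.max()
for r in (23,40,60,80,95,105,120,140,160,180,200,215,220):print(r,mid(r) if (l[r]==k).any() else None,end=' ')
top,bot=st[k,1],st[k,1]+st[k,3]
P=plane(c,[[261,top],[259,106]],.042);H=plane(c,[[np.mean(mid(115))+.5,115],[np.mean(mid(205))+.5,205]],.048);b=plane(c,[[257,bot]],.046)
print(P,H,b)
d=(H[0]-H[1])[:2];print("yaw",np.degrees(np.arctan2(d[1],d[0])),"tiplen",np.linalg.norm(P[0]-b[0]))
E
```

```text
[ 247   23   21  199 2956]
23 (np.int64(257), np.int64(263)) 40 (np.int64(255), np.int64(264)) 60 (np.int64(255), np.int64(263)) 80 (np.int64(254), np.int64(263)) 95 (np.int64(254), np.int64(262)) 105 (np.int64(250), np.int64(265)) 120 (np.int64(249), np.int64(267)) 140 (np.int64(249), np.int64(266)) 160 (np.int64(248), np.int64(266)) 180 (np.int64(248), np.int64(265)) 200 (np.int64(247), np.int64(265)) 215 (np.int64(247), np.int64(264)) 220 (np.int64(248), np.int64(264)) [[ 0.58342833 -0.13187982  0.042     ]
 [ 0.56365807 -0.19205294  0.042     ]] [[ 0.56112377 -0.1987823   0.048     ]
 [ 0.53694017 -0.27281262  0.048     ]] [[ 0.53252222 -0.2889764   0.046     ]]
yaw 71.90925523531286 tiplen 0.1651870707161692
```

```bash
python3 -c "
from h import *
todo(.548,-.2413,.046,71.9)"
python3 -m jog '[91.8,0.35,-0.08,0.2,0.18,91.8,0,0,0.7,0,91.8,0,0,0.7,0,91.8,0,0,0.7,0,91.8,0,0,0,0,91.8,0,0,0,0]'
python3 -c "
from h import *
todo(.548,-.2413,.046,71.9)"
```

```text
t 3.32 pos [ 0.5405 -0.254   0.1988] yaw 73.02 toolz [-0.0086 -0.0168 -0.9998] F [-0.1 -0.6 -0.3] w 0.998
units [0.429 0.1   3.811] turn 0.187
clock: 3.82
position: [0.5427, -0.2326, 0.1074]
ee_rot: [2.528, 1.85, -0.017]
force: [0.3, 0.5, 0.1]
width: 0.996
t 3.82 pos [ 0.5427 -0.2326  0.1074] yaw 72.37 toolz [-0.0033 -0.0134 -0.9999] F [0.3 0.5 0.1] w 0.996
units [-0.147  0.19   1.537] turn 0.079
```

```bash
python3 -m jog '[91.8,-0.15,0.19,0.2,0.08,91.8,-0.02,0,0.4,0,91.8,0,0,0.3,0,91.8,0,0,0,0]'
python3 -c "
from h import *
todo(.548,-.2413,.046,71.9)"
```

```text
clock: 4.15
position: [0.5524, -0.2412, 0.0758]
ee_rot: [2.529, 1.84, -0.007]
force: [-0.2, 1.1, -0.2]
width: 1.002
t 4.15 pos [ 0.5524 -0.2412  0.0758] yaw 72.06 toolz [ 0.0047 -0.0141 -0.9999] F [-0.2  1.1 -0.2] w 1.002
units [-0.027 -0.11   0.745] turn 0.027
```

```bash
python3 -m jog '[91.8,-0.03,-0.1,0.1,0.03,91.8,0,0,0.3,0,91.8,0,0,0.3,0,91.8,0,0,0.05,0,91.8,0,0,0,0]'
python3 -c "
from h import *
todo(.548,-.2413,.046,71.9)"
```

```text
clock: 4.57
position: [0.5497, -0.2426, 0.0456]
ee_rot: [2.53, 1.833, -0.003]
force: [0.1, 0.1, 0.7]
width: 0.996
t 4.57 pos [ 0.5497 -0.2426  0.0456] yaw 71.84 toolz [ 0.0085 -0.0153 -0.9998] F [0.1 0.1 0.7] w 0.996
units [ 0.017 -0.051 -0.01 ] turn -0.01
```

```bash
python3 -m jog '[91.8,0.02,-0.04,0,0,40,0,0,0,0,20,0,0,0,0,18,0,0,0,0,14,0,0,0,0,10,0,0,0,0,10,0,0,0,0,10,0,0,0,0,10,0,0,0,0,10,0,0,0,0,10,0,0,0,0]' 45
python3 -c "
from h import *
todo(.548,-.2413,.046,71.9)"
```

```text
clock: 5.48
position: [0.549, -0.2415, 0.0467]
ee_rot: [2.529, 1.832, -0.002]
force: [0.6, -0.4, 0.4]
width: 0.321
t 5.48 pos [ 0.549  -0.2415  0.0467] yaw 71.84 toolz [ 0.0099 -0.0157 -0.9998] F [ 0.6 -0.4  0.4] w 0.321
units [-0.003 -0.025  0.017] turn -0.01
```

```bash
python3 -m jog '[10,0,0,0,0,10,0,0,0,0,10,0,0,0,0,10,0,0,0,0,10,0,0,0,0]' 45
python3 -c "
from h import *
todo(.548,-.2413,.046,71.9)"
```

```text
clock: 5.9
position: [0.5488, -0.2414, 0.0467]
ee_rot: [2.529, 1.833, -0.002]
force: [-0.7, -0.6, 1.0]
width: 0.167
t 5.90 pos [ 0.5488 -0.2414  0.0467] yaw 71.84 toolz [ 0.0096 -0.0154 -0.9998] F [-0.7 -0.6  1. ] w 0.167
units [-0.003 -0.02   0.016] turn -0.009
```

Gripped, with the opening at 15.3 mm. The return pose is TCP (0.5488,-0.2414,0.0467), yaw 71.84. Next: lift and turn.

```bash
python3 -m jog '[10,0,0,-0.1,0,10,0,0,-0.2,0,10,0,0,-0.4,0,10,0,0,-0.5,0,10,0,0,-0.7,0,10,0,0,-0.7,-0.5,10,0,0,-0.7,-1,10,0,0,-0.5,-1,10,0,0,-0.3,-1,10,0,0,0,-1,10,0,0,0,-1,10,0,0,0,-0.7]' 45
python3 -c "
from h import *
todo(.48,.073,.2,110)"
```

```text
clock: 6.9
position: [0.5439, -0.2388, 0.2232]
ee_rot: [1.785, 2.569, -0.017]
force: [0.3, -0.4, -2.9]
width: 0.169
t 6.90 pos [ 0.5439 -0.2388  0.2232] yaw 110.41 toolz [ 0.0048 -0.0167 -0.9998] F [ 0.3 -0.4 -2.9] w 0.169
units [7.871 1.223 0.442] turn 0.069
```

```bash
python3 -m jog '[10,0.7,0.1,0.05,0,10,0.9,0.15,0.05,0,10,0.9,0.15,0.05,0,10,0.9,0.15,0.05,0,10,0.9,0.15,0.05,0,10,0.9,0.15,0.05,0,10,0.9,0.15,0.05,0,10,0.8,0.1,0,0,10,0.5,0.1,0,0.07,10,0.2,0,0,0,10,0,0,0,0,10,0,0,0,0]' 45
python3 - <<'E'
from h import *
import json
todo(.48,.073,.2,110)
c=camera_params("wrist");im=get_image("wrist")[:,:,::-1];cv2.imwrite("pics/w2.png",im)
json.dump({k:np.asarray(v).tolist() for k,v in c.items()},open("w2.json","w"))
E
```

```text
clock: 7.9
position: [0.4759, 0.0683, 0.2077]
ee_rot: [1.796, 2.554, -0.02]
force: [-0.4, -0.5, -2.1]
width: 0.17
t 7.90 pos [0.4759 0.0683 0.2077] yaw 109.76 toolz [ 0.0087 -0.0216 -0.9997] F [-0.4 -0.5 -2.1] w 0.17
units [0.081 0.136 0.191] turn -0.041
```

View pics/w2.png

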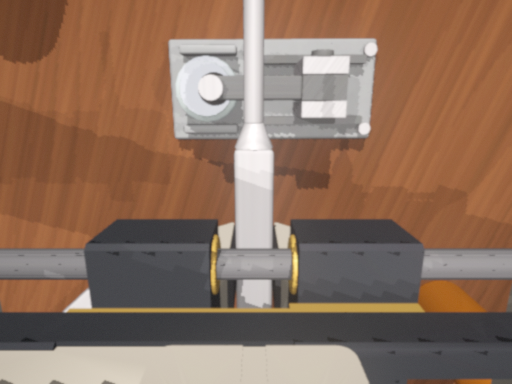

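The wrist view shows the clamp clearly: base outline (170,40)-(377,40)-(370,138)-(174,138), jar at left. The block's top face spans about columns 303-349 and rows 56-118, with the pin head at (323,52). I'll measure the edges.

```bash
python3 - <<'E'
from h import *
import json
c={k:np.array(v) for k,v in json.load(open("w2.json")).items()}
g=cv2.cvtColor(cv2.imread("pics/w2.png"),cv2.COLOR_BGR2GRAY)
print("r65",g[62:70,294:358].mean(0).astype(int).tolist());print("r108",g[104:112,294:358].mean(0).astype(int).tolist())
print("c310",g[30:145,308:316].mean(1).astype(int).tolist());print("c341",g[30:145,338:345].mean(1).astype(int).tolist())
for n,p in (("left",[290,38]),("x",[0,0])):pass
print("nadir",proj(c,[[c["xyz"][0],c["xyz"][1],.05]]))
cor=plane(c,[[170,40],[377,40],[370,138],[174,138]],.014);print(cor.round(4).tolist(),[np.linalg.norm(cor[i]-cor[(i+1)%4]).round(4) for i in range(4)])
cor=plane(c,[[303,57],[349,57],[349,117],[303,117]],.076);print(cor.round(4).tolist(),[np.linalg.norm(cor[i]-cor[(i+1)%4]).round(4) for i in range(4)])
im=cv2.imread("pics/w2.png");cv2.imwrite("pics/w2c.png",cv2.resize(im[30:145,160:385],None,fx=3.5,fy=3.5,interpolation=cv2.INTER_CUBIC))
E
```

```text
r65 [116, 115, 116, 115, 114, 115, 114, 115, 152, 208, 233, 240, 241, 241, 241, 241, 240, 240, 239, 239, 238, 238, 238, 239, 239, 239, 238, 238, 238, 238, 239, 240, 240, 241, 241, 240, 239, 238, 238, 238, 238, 238, 238, 238, 238, 237, 237, 237, 237, 237, 237, 237, 236, 234, 221, 185, 147, 136, 136, 137, 136, 135, 136, 137]
r108 [107, 106, 105, 106, 107, 110, 123, 171, 219, 237, 240, 240, 240, 240, 240, 240, 240, 239, 239, 238, 238, 238, 238, 238, 238, 238, 235, 230, 224, 221, 221, 221, 222, 222, 222, 221, 220, 221, 224, 229, 234, 238, 239, 238, 238, 238, 238, 238, 238, 238, 237, 229, 207, 186, 180, 179, 179, 178, 179, 179, 179, 180, 180, 183]
c310 [117, 118, 119, 119, 118, 119, 119, 124, 154, 189, 200, 201, 199, 199, 199, 200, 200, 200, 199, 194, 177, 159, 152, 149, 145, 162, 206, 234, 240, 241, 240, 240, 240, 240, 240, 239, 239, 239, 239, 239, 239, 238, 231, 204, 155, 150, 157, 157, 157, 157, 158, 158, 158, 158, 158, 158, 158, 158, 158, 158, 158, 158, 158, 157, 157, 157, 157, 157, 155, 146, 150, 201, 233, 240, 240, 240, 240, 239, 239, 239, 239, 238, 238, 238, 238, 237, 226, 188, 129
[... 398 characters left out ...]
56, 156, 156, 156, 156, 156, 156, 155, 155, 156, 155, 155, 156, 156, 156, 157, 164, 190, 223, 236, 238, 238, 238, 238, 238, 238, 237, 237, 238, 237, 237, 237, 235, 226, 196, 155, 140, 139, 139, 139, 137, 132, 130, 130, 129, 129, 129, 130, 131, 136, 149, 166, 172, 157, 126, 95, 85, 84, 83, 82, 81, 81]
nadir [[253.37869914 102.99164908]]
[[0.3637, 0.1581, 0.014], [0.5392, 0.2211, 0.014], [0.5705, 0.1394, 0.014], [0.3913, 0.0751, 0.014]] [np.float64(0.1864), np.float64(0.0875), np.float64(0.1903), np.float64(0.0874)]
[[0.4762, 0.1751, 0.076], [0.5082, 0.1866, 0.076], [0.5259, 0.1471, 0.076], [0.4924, 0.1351, 0.076]] [np.float64(0.034), np.float64(0.0433), np.float64(0.0355), np.float64(0.0432)]
```

View pics/w2c.png

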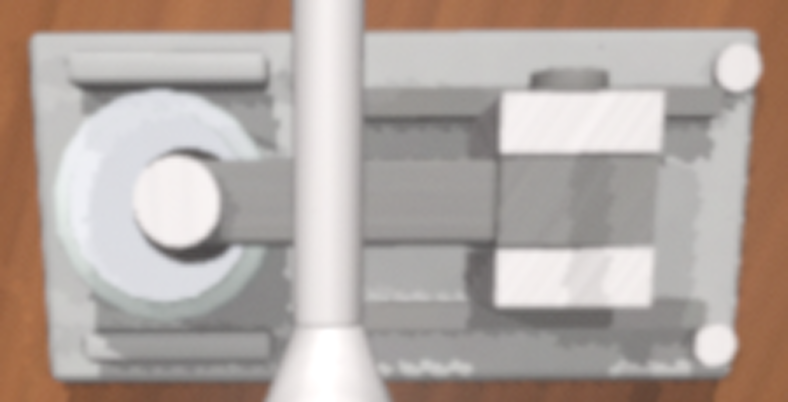

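```bash
python3 - <<'E'
from h import *
import json
c={k:np.array(v) for k,v in json.load(open("w2.json")).items()}
f=plane(c,[[301.2,117.8],[345.7,117.7],[350.2,56.2],[303.3,56.2]],.076)
F=f[:2].mean(0);B=f[2:].mean(0);d=B-F
print("front mid",F,"rear mid",B,"len",np.linalg.norm(d),"w",np.linalg.norm(f[0]-f[1]),np.linalg.norm(f[2]-f[3]),"yaw axis",np.degrees(np.arctan2(d[1],d[0])))
e=f[1]-f[0];print("yaw from front edge",np.degrees(np.arctan2(e[1],e[0]))+90)
e=f[2]-f[3];print("yaw from rear edge",np.degrees(np.arctan2(e[1],e[0]))+90)
# base edges by line fits of gradient, rows profile
im=cv2.imread("pics/w2.png").astype(int); s=im.max(2)-im.min(2)
def edge(rows,cols): # grey->brown switch
    out=[]
    for x in cols:
        col=cv2.blur(s[rows[0]:rows[1],x-2:x+3].astype(np.float32),(5,1)).mean(1); i=np.abs(np.diff(col)).argmax(); out.append([x+.5,rows[0]+i+1])
    return np.array(out,float)
for n,rows,cols in(("rear",(30,48),list(range(180,238,4))+list(range(272,360,4))),("front",(125,148),list(range(182,230,4))+list(range(280,360,4)))):
    P=plane(c,edge(rows,cols),.014);k=np.polyfit(P[:,0],P[:,1],1);r=P[:,1]-np.polyval(k,P[:,0]);P=P[abs(r)<.002];k=np.polyfit(P[:,0],P[:,1],1)
    a=np.arctan(k[0]);print(n,"base yaw",np.degrees(a)+90,"dist of block front/rear along clamp x",(F[1]-np.polyval(k,F[0]))*np.cos(a),(B[1]-np.polyval(k,B[0]))*np.cos(a))
E
```

```text
front mid [0.50748826 0.1399022  0.076     ] rear mid [0.49249544 0.18154679 0.076     ] len 0.04426123509803084 w 0.034403163456296036 0.03459509300057955 yaw axis 109.79980990807114
yaw from front edge 109.86684863921676
yaw from rear edge 109.7523354238764
rear base yaw 110.15350002796328 dist of block front/rear along clamp x -0.06715945325236793 -0.022899061475007847
front base yaw 110.04669486159197 dist of block front/rear along clamp x 0.022798706660614253 0.0670595308579828
```

```bash
cat >> h.py <<'E'
Rg=R.from_rotvec([2.529,1.833,-.002]); ax=np.array([np.cos(np.radians(71.84)),np.sin(np.radians(71.84)),0])
A=Rg.inv().apply(ax); A[1]=0; A/=np.linalg.norm(A)     # punch axis in tool
O=Rg.inv().apply([0,0,-.0067]); O[1]=0
def along(s,l): r=R.from_rotvec(s["ee_rot"]);return s["position"]+r.apply(O+l*A)
CY=109.9; xh=np.array([np.cos(np.radians(CY)),np.sin(np.radians(CY)),0]); yh=np.array([-xh[1],xh[0],0])
M=np.array([.5075,.1399,.060])   # mouth estimate
def tip():  # tip relative to mouth in clamp axes, mm
    s=observe();t=along(s,.115)-M;a=R.from_rotvec(s["ee_rot"]).apply(A);f=s["force"]
    r=R.from_rotvec(s["ee_rot"]).inv()
    print("t %.2f tip-mouth mm x %.1f y %.1f z %.1f | axis err yaw %.2f pitch %.2f deg | F clamp %.1f %.1f %.1f w %.3f"%(s["clock"],t@xh*1e3,t@yh*1e3,t[2]*1e3,np.degrees(a@yh),np.degrees(a[2]),f@xh,f@yh,f[2],s["width"]))
    print("to mouth, tool units",(r.apply(-t)/.04).round(3),"turn",round(np.degrees(a@yh)/6,3))
E
python3 - <<'E'
from h import *
import json
c={k:np.array(v) for k,v in json.load(open("w2.json")).items()}
s=observe();tip()
print(proj(c,[along(s,l) for l in (.0,.03,.048,.065,.08,.1,.115)]).round(1).tolist())
im=cv2.imread("pics/w2.png");g=cv2.cvtColor(im,cv2.COLOR_BGR2GRAY)
for r in (8,20,33,70,100,118,150,165,190,205):print(r,g[r,228:282].tolist())
E
```

```text
t 7.95 tip-mouth mm x 57.9 y 53.7 z 139.7 | axis err yaw -0.20 pitch -0.66 deg | F clamp -0.2 1.2 -1.9 w 0.169
to mouth, tool units [-1.361  1.345  3.526] turn -0.033
[[253.9, 258.7], [253.9, 194.9], [254.0, 153.3], [254.0, 111.4], [254.0, 72.0], [254.1, 15.9], [254.1, -29.3]]
8 [122, 121, 124, 123, 123, 121, 120, 121, 119, 118, 117, 117, 118, 114, 118, 136, 169, 190, 200, 209, 219, 225, 231, 236, 240, 242, 240, 235, 231, 225, 220, 212, 203, 190, 176, 152, 127, 114, 112, 111, 114, 116, 118, 119, 120, 121, 121, 122, 119, 118, 116, 117, 118, 120]
20 [124, 122, 123, 122, 122, 121, 122, 120, 118, 117, 115, 116, 117, 119, 125, 145, 174, 191, 201, 212, 220, 226, 232, 237, 240, 242, 240, 236, 231, 225, 220, 212, 203, 191, 175, 149, 127, 118, 117, 119, 122, 122, 122, 120, 121, 119, 120, 119, 121, 120, 122, 122, 121, 119]
33 [123, 123, 124, 121, 121, 119, 117, 118, 120, 122, 123, 124, 124, 126, 125, 140, 172, 192, 203, 213, 221, 227, 233, 238, 241, 242, 240, 235, 230, 225, 220, 212, 201, 191, 175, 150, 129, 125, 125, 124, 123, 122, 119, 121, 123, 124, 124, 124, 124, 122, 119, 120, 119, 118]
7
[... 1210 characters left out ...]
, 239, 239, 240, 240, 241, 242, 242, 242, 242, 242, 241, 242, 241, 241, 241, 241, 240, 236, 227, 215, 195, 156, 116, 100, 103, 103, 103, 102, 101, 99]
190 [107, 107, 105, 107, 111, 114, 130, 164, 187, 198, 205, 210, 210, 209, 208, 209, 209, 210, 209, 211, 210, 210, 209, 209, 209, 208, 208, 209, 210, 211, 210, 211, 212, 212, 211, 210, 210, 210, 210, 209, 210, 206, 198, 184, 158, 129, 113, 110, 109, 109, 109, 112, 115, 116]
205 [110, 112, 113, 111, 112, 112, 122, 154, 182, 197, 205, 209, 210, 210, 209, 209, 209, 208, 209, 209, 209, 209, 209, 208, 207, 208, 209, 209, 209, 209, 210, 210, 211, 211, 210, 209, 209, 209, 209, 209, 208, 202, 193, 179, 152, 126, 117, 117, 116, 116, 114, 115, 113, 112]
```

Drift centreline in the image is column 253.5 against a predicted 254.1 (about 0.25 mm), so the geometry is consistent. Moving to the standoff before the mouth.

```bash
python3 -m jog '[10,-0.5,0.3,0,-0.03,10,-0.6,0.4,0,0,10,-0.6,0.4,0.2,0,10,-0.3,0.2,0.5,0,10,0,0,0.7,0,10,0,0,0.7,0,10,0,0,0.5,0,10,0,0,0.2,0,10,0,0,0,0,10,0,0,0,0]' 60
python3 -c "
from h import *
tip()"
```

```text
clock: 8.78
position: [0.5607, -0.0176, 0.0968]
ee_rot: [1.816, 2.526, -0.023]
force: [0.4, 0.6, -2.0]
width: 0.166
t 8.78 tip-mouth mm x -51.4 y 0.9 z 27.7 | axis err yaw -1.32 pitch -1.24 deg | F clamp 0.4 -0.6 -2.0 w 0.166
to mouth, tool units [ 1.309 -0.011  0.648] turn -0.22
```

```bash
python3 -m jog '[10,0,0.09,0.1,-0.22,10,0.1,0,0.15,0,10,0.1,0,0.15,0,10,0.1,0,0.1,0,10,0.1,0,0.05,0,10,0,0,0,0,10,0,0,0,0]' 60
python3 -c "
from h import *
tip()"
```

```text
clock: 9.37
position: [0.5617, 0.0002, 0.0768]
ee_rot: [1.779, 2.547, -0.015]
force: [0.0, 0.1, -2.5]
width: 0.17
t 9.37 tip-mouth mm x -35.0 y -3.0 z 7.5 | axis err yaw 0.21 pitch -1.29 deg | F clamp 0.1 -0.0 -2.5 w 0.170
to mouth, tool units [ 0.881 -0.075  0.157] turn 0.035
```

```bash
python3 -m jog '[10,0.1,-0.07,0.08,0.02,10,0.1,0,0.07,0,10,0.1,0,0.04,0,10,0.05,0,0,0,10,0,0,0,0,10,0,0,0,0]' 60
python3 -c "
from h import *
tip()"
```

```text
clock: 9.87
position: [0.5535, 0.0142, 0.0682]
ee_rot: [1.781, 2.545, -0.015]
force: [-1.0, -0.8, -2.5]
width: 0.171
t 9.87 tip-mouth mm x -19.1 y -0.3 z -1.1 | axis err yaw 0.13 pitch -1.28 deg | F clamp -0.4 1.2 -2.5 w 0.171
to mouth, tool units [ 0.476 -0.006 -0.043] turn 0.022
```

```bash
python3 -m jog '[10,0.1,0,-0.02,0.02,10,0.1,0,-0.01,0,10,0.1,0,-0.004,0,10,0.05,0,-0.002,0,10,0,0,0,0,10,0,0,0,0]' 60
python3 -c "
from h import *
tip()"
```

```text
clock: 10.37
position: [0.5486, 0.0287, 0.0697]
ee_rot: [1.784, 2.542, -0.014]
force: [0.5, 0.7, -2.7]
width: 0.169
t 10.37 tip-mouth mm x -3.7 y -0.9 z 0.4 | axis err yaw -0.01 pitch -1.29 deg | F clamp 0.5 -0.7 -2.7 w 0.169
to mouth, tool units [ 0.094 -0.024  0.007] turn -0.002
```

```bash
python3 -m jog '[10,0,-0.025,0.015,0,10,0.03,0,0,0,10,0.03,0,0,0,10,0.03,0,-0.001,0,10,0.03,0,-0.001,0,10,0.03,0,-0.001,0,10,0,0,0,0]' 60
python3 -c "
from h import *
tip()"
```

```text
clock: 10.95
position: [0.5455, 0.0339, 0.069]
ee_rot: [1.785, 2.541, -0.014]
force: [0.3, -0.1, -2.8]
width: 0.17
t 10.95 tip-mouth mm x 2.2 y 0.1 z -0.4 | axis err yaw -0.06 pitch -1.31 deg | F clamp -0.2 -0.3 -2.8 w 0.170
to mouth, tool units [-0.056  0.003 -0.007] turn -0.01
```

```bash
python3 -m jog '[10,0.03,0,-0.001,0,10,0.03,0,-0.001,0,10,0.03,0,-0.001,0]' 60
python3 -c "
from h import *
tip()"
python3 -m jog '[10,0.03,0,-0.001,0,10,0.03,0,-0.001,0]' 60
python3 -c "
from h import *
tip()"
```

```text
clock: 11.2
position: [0.5443, 0.0373, 0.069]
ee_rot: [1.785, 2.541, -0.014]
force: [1.4, -4.0, -1.8]
width: 0.169
t 11.20 tip-mouth mm x 5.8 y 0.1 z -0.4 | axis err yaw -0.07 pitch -1.33 deg | F clamp -4.2 0.1 -1.8 w 0.169
to mouth, tool units [-0.146  0.002 -0.004] turn -0.012
clock: 11.37
position: [0.5444, 0.0374, 0.0694]
ee_rot: [1.785, 2.537, -0.015]
force: [1.7, -4.9, -2.4]
width: 0.172
t 11.37 tip-mouth mm x 5.9 y -0.2 z -0.4 | axis err yaw -0.17 pitch -1.51 deg | F clamp -5.2 0.1 -2.4 w 0.172
to mouth, tool units [-0.147 -0.005 -0.003] turn -0.028
```

Contact at tip x ≈ 5.8 mm past the face, so the tip is in the bore on the pin. Pushing harder, carefully.

```bash
python3 -m jog '[10,0.06,0,-0.002,0,10,0.08,0,-0.002,0]' 60
python3 -c "
from h import *
tip()"
python3 -m jog '[10,0.1,0,-0.003,0,10,0.1,0,-0.003,0]' 60
python3 -c "
from h import *
tip()"
```

```text
clock: 11.53
position: [0.544, 0.038, 0.0699]
ee_rot: [1.786, 2.529, -0.019]
force: [3.0, -10.5, -2.1]
width: 0.168
t 11.53 tip-mouth mm x 6.5 y -0.5 z -0.5 | axis err yaw -0.38 pitch -1.85 deg | F clamp -10.9 0.8 -2.1 w 0.168
to mouth, tool units [-0.163 -0.011 -0.005] turn -0.064
clock: 11.7
position: [0.543, 0.0394, 0.0707]
ee_rot: [1.789, 2.518, -0.023]
force: [2.7, -10.7, -1.1]
width: 0.171
t 11.70 tip-mouth mm x 8.0 y -0.7 z -0.6 | axis err yaw -0.69 pitch -2.28 deg | F clamp -11.0 1.2 -1.1 w 0.171
to mouth, tool units [-0.202 -0.015 -0.005] turn -0.114
```

```bash
python3 -m jog '[10,0.1,0,0.03,-0.06,10,0.1,0,0.03,-0.06]' 60
python3 -c "
from h import *
tip()"
python3 -m jog '[10,0.11,0,0.03,-0.05,10,0.11,0,0.03,-0.05]' 60
python3 -c "
from h import *
tip()"
```

```text
clock: 11.87
position: [0.5428, 0.0408, 0.0692]
ee_rot: [1.775, 2.518, -0.027]
force: [3.2, -10.2, 2.9]
width: 0.166
t 11.87 tip-mouth mm x 9.4 y -0.2 z -2.9 | axis err yaw -0.29 pitch -2.73 deg | F clamp -10.7 0.5 2.9 w 0.166
to mouth, tool units [-0.238 -0.002 -0.06 ] turn -0.048
clock: 12.03
position: [0.5431, 0.0429, 0.068]
ee_rot: [1.764, 2.515, -0.029]
force: [3.5, -10.5, 2.1]
width: 0.169
t 12.03 tip-mouth mm x 11.1 y -0.6 z -5.0 | axis err yaw -0.02 pitch -3.19 deg | F clamp -11.1 0.3 2.1 w 0.169
to mouth, tool units [-0.286 -0.013 -0.107] turn -0.004
```

```bash
python3 -m jog '[10,0.13,0,0,0,10,0.14,0,0,0,10,0.14,0,0,0]' 60
python3 -c "
from h import *
tip()"
```

```text
clock: 12.28
position: [0.5411, 0.0475, 0.0693]
ee_rot: [1.769, 2.496, -0.035]
force: [1.0, -13.7, 2.9]
width: 0.17
t 12.28 tip-mouth mm x 15.9 y -1.6 z -5.2 | axis err yaw -0.59 pitch -3.90 deg | F clamp -13.2 3.7 2.9 w 0.170
to mouth, tool units [-0.408 -0.032 -0.099] turn -0.098
```

```bash
python3 -m jog '[10,0.14,0,0,-0.05,10,0.14,0,0,-0.05,10,0.14,0,0,-0.03]' 60
python3 -c "
from h import *
tip()"
```

```text
clock: 12.53
position: [0.5392, 0.0524, 0.0706]
ee_rot: [1.757, 2.489, -0.041]
force: [2.5, -13.0, 3.4]
width: 0.166
t 12.53 tip-mouth mm x 21.0 y -1.1 z -5.4 | axis err yaw -0.41 pitch -4.65 deg | F clamp -13.1 2.1 3.4 w 0.166
to mouth, tool units [-0.535 -0.02  -0.087] turn -0.068
```

```bash
python3 -m jog '[10,0.14,0,0,-0.05,10,0.14,0,0,-0.04,10,0.14,0,0,-0.04,10,0.14,0,0,-0.03]' 60
python3 -c "
from h import *
tip()"
```

```text
clock: 12.87
position: [0.5372, 0.0592, 0.0723]
ee_rot: [1.743, 2.478, -0.049]
force: [2.7, -12.7, 3.5]
width: 0.166
t 12.87 tip-mouth mm x 27.8 y -1.3 z -5.6 | axis err yaw -0.26 pitch -5.62 deg | F clamp -12.9 1.8 3.5 w 0.166
to mouth, tool units [-0.706 -0.026 -0.065] turn -0.043
```

```bash
python3 -m jog '[10,0.14,0,0,-0.04,10,0.14,0,0,-0.04,10,0.14,0,0,-0.03,10,0.14,0,0,-0.03]' 60
python3 -c "
from h import *
tip()"
```

```text
clock: 13.2
position: [0.5349, 0.066, 0.0737]
ee_rot: [1.733, 2.465, -0.056]
force: [2.2, -12.6, 4.1]
width: 0.166
t 13.20 tip-mouth mm x 34.7 y -1.4 z -6.1 | axis err yaw -0.25 pitch -6.55 deg | F clamp -12.6 2.2 4.1 w 0.166
to mouth, tool units [-0.879 -0.029 -0.045] turn -0.042
```

```bash
python3 -m jog '[10,0.13,0,0,-0.03,10,0.12,0,0,-0.03,10,0,0,0,0,10,0,0,0,0]' 60
python3 - <<'E'
from h import *
tip()
b=get_image("scene")[:,:,::-1];t=get_image("top")[:,:,::-1];cv2.imwrite("pics/scene1.png",b)
c=camera_params("scene");u=proj(c,[M])[0];print(u)
x,y=int(u[0]),int(u[1])
cv2.imwrite("pics/scene1c.png",cv2.resize(b[y-60:y+60,x-75:x+75],None,fx=5,fy=5,interpolation=cv2.INTER_CUBIC))
E
```

```text
clock: 13.53
position: [0.534, 0.0678, 0.0749]
ee_rot: [1.73, 2.456, -0.061]
force: [-0.4, -0.6, 0.5]
width: 0.168
t 13.53 tip-mouth mm x 36.5 y -1.4 z -5.9 | axis err yaw -0.37 pitch -7.03 deg | F clamp -0.5 0.6 0.5 w 0.168
to mouth, tool units [-0.923 -0.027 -0.025] turn -0.062
[301.36720895 217.79931732]
```

View pics/scene1c.png

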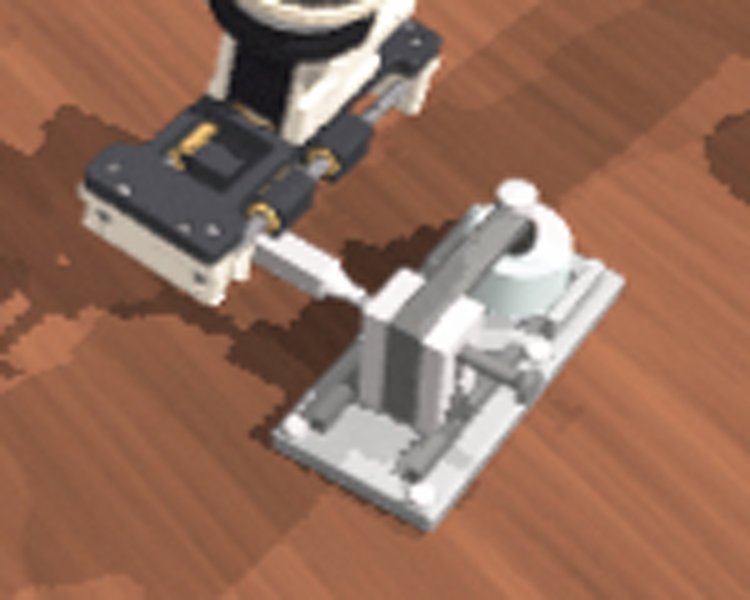

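The picture shows the drift in the bore, the gripper clear of the clamp, and the pin's shank out with its head at crop (530,385). I'll measure the head position along the bore axis.

```bash
python3 - <<'E'
from h import *
c=camera_params("scene");x0,y0=226,157
for l in (44,49,75,79,81,83,85):print(l,((proj(c,[M+xh*l/1e3])[0]-[x0,y0])*5).round(0))
im=cv2.imread("pics/scene1c.png");cv2.imwrite("pics/head.png",cv2.resize(im[290:450,420:600],None,fx=4,fy=4))
E
```

```text
44 [457. 345.]
49 [466. 349.]
75 [515. 374.]
79 [523. 378.]
81 [527. 380.]
83 [531. 382.]
85 [535. 384.]
```

View pics/head.png

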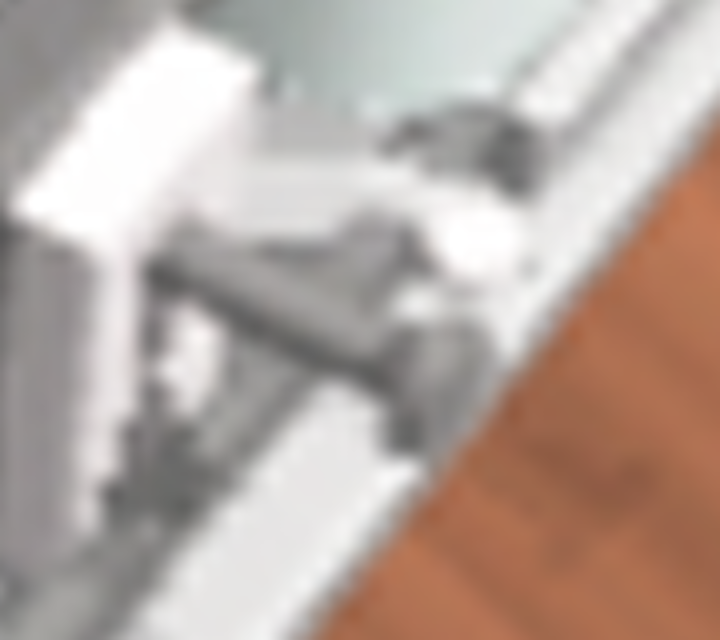

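Head sits about 78-84 mm along the axis from the mouth, so q is about 33 mm and the pin is driven far enough. Withdrawing straight back along the bore.

```bash
python3 -m jog '[10,-0.1,0,0.012,0,10,-0.15,0,0.02,0,10,-0.2,0,0.026,0,10,-0.2,0,0.026,0]' 60
python3 -c "
from h import *
tip()"
python3 -m jog '[10,-0.2,0,0.026,0,10,-0.2,0,0.026,0,10,-0.2,0,0.026,0]' 60
python3 -c "
from h import *
tip()"
```

```text
clock: 13.97
position: [0.5425, 0.0459, 0.0744]
ee_rot: [1.725, 2.464, -0.058]
force: [-1.9, 1.8, 1.2]
width: 0.17
t 13.97 tip-mouth mm x 13.1 y -1.3 z -5.9 | axis err yaw -0.02 pitch -6.81 deg | F clamp 2.3 1.2 1.2 w 0.170
to mouth, tool units [-0.345 -0.027 -0.106] turn -0.003
clock: 14.22
position: [0.5519, 0.0199, 0.0743]
ee_rot: [1.726, 2.463, -0.058]
force: [-0.0, -0.1, -2.2]
width: 0.17
t 14.22 tip-mouth mm x -14.6 y -1.3 z -6.1 | axis err yaw -0.07 pitch -6.84 deg | F clamp -0.1 0.0 -2.2 w 0.170
to mouth, tool units [ 0.342 -0.025 -0.2  ] turn -0.011
```

```bash
python3 -m jog '[10,-0.3,0,0,0,10,-0.4,0,-0.2,0,10,-0.4,0,-0.5,0,10,-0.4,0,-0.6,0.5,10,-0.4,0,-0.6,1,10,-0.4,0,-0.6,1,10,-0.4,0,-0.3,1,10,-0.4,0,0,1,10,0,0,0,1,10,0,0,0,0.8,10,0,0,0,0,10,0,0,0,0]' 60
python3 - <<'E'
from h import *
im=get_image("wrist")[:,:,::-1];cv2.imwrite("pics/w3.png",im)
todo(.5488,-.2414,.1,71.84)
for f in("pics/w2.png","pics/w3.png"):
    g=cv2.cvtColor(cv2.imread(f),cv2.COLOR_BGR2GRAY).astype(int)
    print(f)
    for r in range(4,215,8):
        row=g[r,215:295];m=row>170;d=np.where(m)[0]
        print(r,(d.min()+215,d.max()+215) if len(d) else None,end=' ')
    print()
E
```

```text
clock: 15.22
position: [0.5709, -0.1112, 0.2069]
ee_rot: [2.46, 1.709, 0.005]
force: [-0.5, 0.7, -3.0]
width: 0.172
t 15.27 pos [ 0.5708 -0.1112  0.2069] yaw 69.29 toolz [ 0.0856 -0.1182 -0.9893] F [ 0.1 -0.4 -2.6] w 0.166
units [-3.014  0.276  2.981] turn -0.425
pics/w2.png
4 (np.int64(244), np.int64(262)) 12 (np.int64(244), np.int64(262)) 20 (np.int64(244), np.int64(262)) 28 (np.int64(244), np.int64(262)) 36 (np.int64(244), np.int64(262)) 44 (np.int64(215), np.int64(294)) 52 (np.int64(238), np.int64(294)) 60 (np.int64(215), np.int64(262)) 68 (np.int64(215), np.int64(261)) 76 (np.int64(215), np.int64(261)) 84 (np.int64(215), np.int64(261)) 92 (np.int64(215), np.int64(261)) 100 (np.int64(227), np.int64(261)) 108 (np.int64(215), np.int64(286)) 116 (np.int64(244), np.int64(261)) 124 (np.int64(244), np.int64(263)) 132 (np.int64(241), np.int64(282)) 140 (np.int64(238), np.int64(268)) 148 (np.int64(236), np.int64(270)) 156 (np.int64(235), np.int64(272)) 164 (np.int64(235), np.int64(272)) 172 (np.int64(235), np.int64(272)) 180 (np.int64(236), np.int64(272)) 188 (np.int64(236), np.int64(271
[... 352 characters left out ...]
260)) 60 (np.int64(243), np.int64(260)) 68 (np.int64(243), np.int64(260)) 76 (np.int64(243), np.int64(260)) 84 (np.int64(243), np.int64(260)) 92 (np.int64(243), np.int64(259)) 100 (np.int64(244), np.int64(259)) 108 (np.int64(244), np.int64(259)) 116 (np.int64(244), np.int64(259)) 124 (np.int64(244), np.int64(261)) 132 (np.int64(240), np.int64(264)) 140 (np.int64(237), np.int64(267)) 148 (np.int64(235), np.int64(268)) 156 (np.int64(234), np.int64(272)) 164 (np.int64(234), np.int64(272)) 172 (np.int64(234), np.int64(271)) 180 (np.int64(234), np.int64(271)) 188 (np.int64(234), np.int64(271)) 196 (np.int64(234), np.int64(271)) 204 (np.int64(235), np.int64(271)) 212 (np.int64(235), np.int64(271))
```

View pics/w3.png

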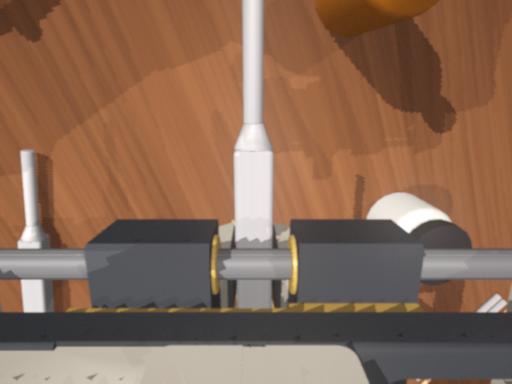

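The taper is at the same rows as before (124-150), so there's no axial slip. Tool tilt grew to about 8° from the pushing load, which the rest should level out. Heading back above the rest.

```bash
cat >> h.py <<'E'
def rest(z):
    s=observe();G=np.array([.5488,-.2414,.040]);lat=np.array([-ax[1],ax[0],0]);r=R.from_rotvec(s["ee_rot"]);a=r.apply(A)
    for l in (-.038,0,.038,.115):
        p=along(s,l)-G;print("l %.3f: along %.1f lat %.1f z %.1f"%(l,p@ax*1e3,p@lat*1e3,(p[2]+.04)*1e3),end=" | ")
    p=along(s,0);print("\nt",s["clock"],"yaw err",np.degrees(a@lat).round(2),"pitch",np.degrees(a[2]).round(2),"F",s["force"].round(1),"w",round(s["width"],3),"toolz",r.apply([0,0,1]).round(3))
    print("units",(r.inv().apply(G+[0,0,z-.04]-p)/.04).round(3),"turn",(np.degrees(a@lat)/6).round(3),"unit for 10mm world down",(r.inv().apply([0,0,-.01])/.04).round(3))
E
python3 -c "
from h import *
rest(.1)"
```

```text
l -0.038: along 92.2 lat 20.5 z 202.9 | l 0.000: along 130.1 lat 18.9 z 200.2 | l 0.038: along 168.0 lat 17.3 z 197.6 | l 0.115: along 244.7 lat 14.0 z 192.3 | 
t 15.2667 yaw err -2.46 pitch -3.97 F [ 0.1 -0.4 -2.6] w 0.166 toolz [ 0.086 -0.118 -0.989]
units [-3.016  0.276  2.813] turn -0.41 unit for 10mm world down [ 0.02  -0.03   0.247]
```

```bash
python3 -m jog '[10,-0.4,0.04,0.1,-0.4,10,-0.6,0.06,0.3,0,10,-0.6,0.06,0.5,0,10,-0.6,0.05,0.5,0,10,-0.4,0.03,0.5,0,10,-0.2,0,0.3,0,10,0,0,0.1,0,10,0,0,0,0,10,0,0,0,0]' 60
python3 -c "
from h import *
rest(.06)"
```

```text
clock: 16.02
position: [0.5536, -0.2329, 0.1213]
ee_rot: [2.396, 1.801, -0.003]
force: [0.9, -0.6, -1.6]
width: 0.168
l -0.038: along -28.8 lat -3.8 z 117.6 | l 0.000: along 9.1 lat -2.6 z 114.7 | l 0.038: along 47.0 lat -1.4 z 111.8 | l 0.115: along 123.7 lat 1.0 z 105.9 | 
t 16.0167 yaw err 1.8 pitch -4.37 F [ 0.9 -0.6 -1.6] w 0.168 toolz [ 0.085 -0.116 -0.99 ]
units [-0.105 -0.23   1.364] turn 0.301 unit for 10mm world down [ 0.022 -0.028  0.247]
```

```bash
python3 -m jog '[10,-0.1,-0.12,0.2,0.28,10,-0.05,-0.08,0.4,0,10,0.02,-0.03,0.3,0,10,0,0,0.2,0,10,0,0,0,0,10,0,0,0,0]' 60
python3 -c "
from h import *
rest(.05)"
```

```text
clock: 16.52
position: [0.5503, -0.2355, 0.0774]
ee_rot: [2.417, 1.769, 0.009]
force: [0.4, -0.5, -1.9]
width: 0.168
l -0.038: along -32.3 lat -0.6 z 73.4 | l 0.000: along 5.6 lat -0.4 z 70.8 | l 0.038: along 43.5 lat -0.1 z 68.2 | l 0.115: along 120.3 lat 0.3 z 62.8 | 
t 16.5167 yaw err 0.35 pitch -3.99 F [ 0.4 -0.5 -1.9] w 0.168 toolz [ 0.091 -0.114 -0.989]
units [-0.098 -0.074  0.524] turn 0.058 unit for 10mm world down [ 0.02  -0.03   0.247]
```

```bash
python3 -m jog '[10,-0.1,-0.03,0.15,0.05,10,0,-0.02,0.15,0,10,0,-0.02,0.12,0,10,0,0,0.06,0,10,0,0,0,0]' 60
python3 -c "
from h import *
rest(.042)"
```

```text
clock: 16.93
position: [0.5495, -0.2406, 0.0584]
ee_rot: [2.419, 1.762, 0.013]
force: [0.2, -0.7, -1.7]
width: 0.164
l -0.038: along -37.4 lat -1.3 z 54.4 | l 0.000: along 0.5 lat -1.3 z 51.8 | l 0.038: along 38.4 lat -1.2 z 49.2 | l 0.115: along 115.2 lat -1.1 z 43.9 | 
t 16.9333 yaw err 0.08 pitch -3.92 F [ 0.2 -0.7 -1.7] w 0.164 toolz [ 0.094 -0.115 -0.989]
units [ 0.008 -0.062  0.239] turn 0.013 unit for 10mm world down [ 0.02  -0.031  0.247]
```

```bash
python3 -m jog '[10,0.005,-0.04,0.06,0,10,0.005,-0.02,0.06,0,10,0.005,-0.01,0.06,0,10,0,0,0.03,0,10,0,0,0,0]' 60
python3 -c "
from h import *
rest(.042)"
```

```text
clock: 17.35
position: [0.5478, -0.2404, 0.0491]
ee_rot: [2.419, 1.761, 0.014]
force: [-0.3, 0.3, -0.0]
width: 0.168
l -0.038: along -37.7 lat 0.4 z 45.1 | l 0.000: along 0.2 lat 0.4 z 42.5 | l 0.038: along 38.1 lat 0.4 z 39.9 | l 0.115: along 114.9 lat 0.5 z 34.6 | 
t 17.35 yaw err 0.06 pitch -3.92 F [-0.3  0.3 -0. ] w 0.168 toolz [ 0.095 -0.115 -0.989]
units [-0.004  0.008  0.014] turn 0.01 unit for 10mm world down [ 0.02  -0.031  0.247]
```

```bash
python3 -m jog '[10,0,0,0.03,0,10,0,0,0.03,0,10,0,0,0.04,0]' 60
python3 -c "
from h import *
rest(.042)"
python3 -m jog '[10,0,0,0.05,0,10,0,0,0.05,0,10,0,0,0.05,0]' 60
python3 -c "
from h import *
rest(.042)"
```

```text
clock: 17.6
position: [0.5482, -0.241, 0.0469]
ee_rot: [2.42, 1.761, 0.016]
force: [-10.6, 6.6, 31.6]
width: 0.169
l -0.038: along -38.2 lat -0.2 z 42.8 | l 0.000: along -0.3 lat -0.2 z 40.2 | l 0.038: along 37.6 lat -0.1 z 37.7 | l 0.115: along 114.5 lat -0.1 z 32.5 | 
t 17.6 yaw err 0.04 pitch -3.84 F [-10.6   6.6  31.6] w 0.169 toolz [ 0.096 -0.114 -0.989]
units [ 0.003  0.001 -0.045] turn 0.007 unit for 10mm world down [ 0.02  -0.032  0.247]
clock: 17.85
position: [0.5482, -0.2411, 0.0468]
ee_rot: [2.424, 1.76, 0.025]
force: [-10.8, 7.4, 29.1]
width: 0.169
l -0.038: along -38.2 lat -0.1 z 42.5 | l 0.000: along -0.3 lat -0.1 z 40.2 | l 0.038: along 37.6 lat -0.2 z 37.9 | l 0.115: along 114.5 lat -0.2 z 33.2 | 
t 17.85 yaw err -0.04 pitch -3.48 F [-10.8   7.4  29.1] w 0.169 toolz [ 0.099 -0.108 -0.989]
units [ 0.004  0.002 -0.046] turn -0.006 unit for 10mm world down [ 0.018 -0.032  0.247]
```

Seated: origin at z 40.2 mm with clear contact force. Relaxing the grip and opening.

```bash
python3 -m jog '[10,0,0,-0.03,0,10,0,0,0,0,10,0,0,0,0]' 10
python3 -c "
from h import *
rest(.042)"
python3 -m jog '[20,0,0,0,0,24,0,0,0,0,30,0,0,0,0,40,0,0,0,0,50,0,0,0,0,60,0,0,0,0,60,0,0,0,0,60,0,0,0,0,60,0,0,0,0]' 10
python3 -c "
from h import *
rest(.042)"
```

```text
clock: 18.1
position: [0.5487, -0.2412, 0.0497]
ee_rot: [2.423, 1.759, 0.028]
force: [0.1, 0.9, -2.4]
width: 0.174
l -0.038: along -38.2 lat -0.7 z 45.3 | l 0.000: along -0.3 lat -0.7 z 43.0 | l 0.038: along 37.7 lat -0.8 z 40.8 | l 0.115: along 114.5 lat -0.9 z 36.2 | 
t 18.1 yaw err -0.07 pitch -3.42 F [ 0.1  0.9 -2.4] w 0.174 toolz [ 0.101 -0.108 -0.989]
units [ 0.008 -0.021  0.023] turn -0.012 unit for 10mm world down [ 0.018 -0.032  0.247]
clock: 18.85
position: [0.5496, -0.2417, 0.0491]
ee_rot: [2.421, 1.758, 0.027]
force: [0.1, -0.8, 0.1]
width: 0.649
l -0.038: along -38.4 lat -1.7 z 44.8 | l 0.000: along -0.5 lat -1.7 z 42.5 | l 0.038: along 37.4 lat -1.8 z 40.2 | l 0.115: along 114.3 lat -1.8 z 35.5 | 
t 18.85 yaw err -0.05 pitch -3.49 F [ 0.1 -0.8  0.1] w 0.649 toolz [ 0.102 -0.109 -0.989]
units [ 0.013 -0.045  0.005] turn -0.008 unit for 10mm world down [ 0.018 -0.033  0.247]
```

```bash
python3 -m jog '[60,-0.015,0.03,-0.2,0,60,-0.03,0.05,-0.4,0,60,-0.04,0.08,-0.6,0,60,-0.05,0.09,-0.7,0,60,-0.05,0.09,-0.7,0,60,-0.05,0.09,-0.7,0,60,-0.05,0.09,-0.7,0,60,0,0,0,0,60,0,0,0,0]' 10
python3 - <<'E'
from h import *
rest(.04)
im=get_image("wrist")[:,:,::-1];c=camera_params("wrist");t=get_image("top")[:,:,::-1]
cv2.imwrite("pics/w4.png",im)
ct=camera_params("top")
v=np.hstack([rectify(t,ct,.5427,-.2388,.04,.12,400),cv2.resize(im[:,56:456],(400,384))[:400] if 0 else cv2.copyMakeBorder(im[:,56:456],0,16,0,0,cv2.BORDER_CONSTANT)])
cv2.imwrite("pics/end.png",v)
P=np.array([.5488,-.2414,.048]);print("expected px: butt, handle front, tip",proj(c,[P-ax*.05,P+ax*.05,P+ax*.115-[0,0,.006]]).round(0).tolist())
E
```

```text
clock: 19.6
position: [0.5474, -0.2422, 0.2214]
ee_rot: [2.426, 1.756, 0.024]
force: [-0.5, 1.0, -0.6]
width: 0.656
l -0.038: along -39.5 lat 0.4 z 217.1 | l 0.000: along -1.6 lat 0.3 z 214.7 | l 0.038: along 36.3 lat 0.1 z 212.4 | l 0.115: along 113.2 lat -0.2 z 207.7 | 
t 19.6 yaw err -0.23 pitch -3.5 F [-0.5  1.  -0.6] w 0.656 toolz [ 0.099 -0.109 -0.989]
units [ 0.358 -0.552  4.319] turn -0.038 unit for 10mm world down [ 0.018 -0.032  0.247]
expected px: butt, handle front, tip [[231.0, 217.0], [229.0, 112.0], [227.0, 31.0]]
```

View pics/end.png

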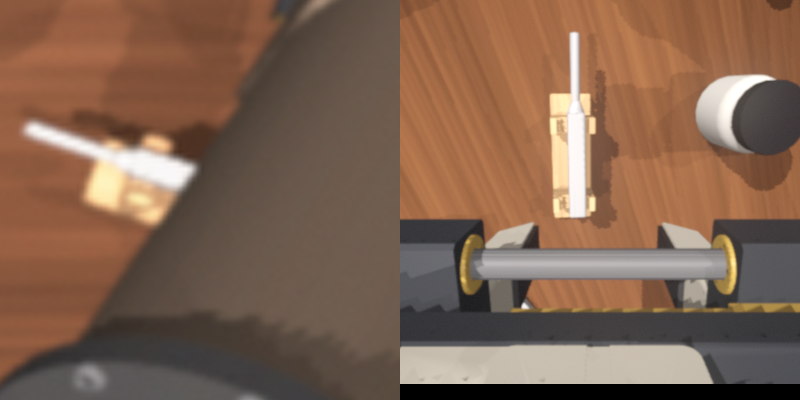

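```bash
python3 - <<'E'
from h import *
c=camera_params("wrist");im=cv2.imread("pics/w4.png")
hsv=cv2.cvtColor(im,cv2.COLOR_BGR2HSV)
m=((hsv[:,:,1]<50)&(hsv[:,:,2]>110)).astype(np.uint8);m[:,:195]=0;m[:,265:]=0;m[222:]=0
n,l,st,ce=cv2.connectedComponentsWithStats(m);k=1+st[1:,4].argmax()
G=np.array([.548,-.2413]);lat=np.array([-ax[1],ax[0]])
def w(r):x=np.where(l[r]==k)[0];return [[x.min(),r],[x.max()+1,r]]
print("image tip/butt rows",st[k,1],st[k,1]+st[k,3])
for r in (35,60,85,120,150,180,205):
    p=plane(c,w(r),.048 if r>110 else .04)[:,:2]-G;print(r,w(r),"lat mm",(p@lat*1e3).round(1),"width",((p[0]-p[1])@lat*1e3).round(1))
# wood outline at saddles: sat mask
wd=((hsv[:,:,0]>12)&(hsv[:,:,0]<26)&(hsv[:,:,1]>60)&(hsv[:,:,2]>170)).astype(np.uint8)
for r in (122,126,130,202,206):
    x=np.where(wd[r,120:330])[0]+120;p=plane(c,[[x.min(),r],[x.max()+1,r]],.044)[:,:2]-G;print("saddle",r,x.min(),x.max(),(p@lat*1e3).round(1))
s=observe();print(s["clock"],s["force"].round(1))
E
```

```text
image tip/butt rows 32 218
35 [[np.int64(226), 35], [np.int64(235), 35]] lat mm [ 1.1 -6.4] width 7.6
60 [[np.int64(226), 60], [np.int64(235), 60]] lat mm [ 1.6 -6.2] width 7.7
85 [[np.int64(227), 85], [np.int64(236), 85]] lat mm [ 1.2 -6.7] width 7.9
120 [[np.int64(223), 120], [np.int64(241), 120]] lat mm [  5.7 -10.2] width 15.9
150 [[np.int64(224), 150], [np.int64(242), 150]] lat mm [  5.5 -10.9] width 16.4
180 [[np.int64(225), 180], [np.int64(242), 180]] lat mm [  5.3 -10.6] width 15.9
205 [[np.int64(225), 205], [np.int64(242), 205]] lat mm [  5.9 -10.4] width 16.3
saddle 122 183 251 [ 40.7 -20.5]
saddle 126 205 251 [ 21.7 -20.5]
saddle 130 205 251 [ 21.9 -20.5]
saddle 202 208 251 [ 21.9 -20.6]
saddle 206 208 251 [ 22.1 -20.6]
19.7 [ 0.6 -0.1 -0.3]
```

The measured handle is 16.0 mm wide at z 48 mm (the right height, lying flat). It is parallel to the rest and 2.5-3 mm off the saddle middle, within the notch's 3.5 mm play. Handing in.

```bash
python3 -c "
from cell import *
print(sign_off())"
```

```text
the job is handed in; nothing more can be done
None
```

I drove the pin out about 33 mm, laid the punch back in its rest and handed the job in at about 20 s of robot time. `sign_off()` gives no verdict, so what follows is from my own readings.

- **Pin:** I found the bore from a close wrist picture. The tip went in without touching the face and met the pin 5.8 mm inside the mouth. I pushed with about 11–13 N, and the highest axial reading was 13.7 N. The scene picture puts the pin's bare shank at about 33–35 mm, and the tip position gives about 32.5 mm.
- **Contacts:** in the scene picture taken after the push, only the punch touched the clamp. The gripper stayed clear of the bystanders throughout, though I did not measure their positions again at the end.
- **Punch in its rest:** it lies in both notches, tip the right way and parallel to the rest. Lengthwise it is within about 1 mm of where it lay, and 2.5–3 mm off the middle sideways, against a limit of 6 mm. At the end the gripper was empty and about 0.17 m above it.

Three things did not go cleanly:
- **Tilt:** the push tilted the tool by about 8°. From then on my computed tip height was out, reading 6 mm below the bore axis, so the punch must have turned slightly in the grip.
- **Hard seating:** when I set the punch down, the wrist force briefly read about 30 N.
- **Short drop:** easing off then lifted the punch about 3 mm, so it dropped that far when I let go.

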